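Crank up the work rest on a goldsmith's bench

ROBOT

A 6-joint arm with a two-finger parallel gripper is mounted at the origin on the work surface. World frame = base frame: x ahead of the robot, y to its left, z up, the work surface at z = 0. Lengths are in m, angles in rad, forces in N, time in s.
With the tool pointing down it reaches from about 0.35 to 0.775 m from the base axis. Payload 7.3 kg.
Tool frame: the origin (TCP) lies midway between the tips of the shut fingers; the grasp point (between the pads) lies 19 mm behind it; z points along the fingers, y is the line along which they close (so a half turn about z gives the same grasp; the last joint's range is limited). The gripper opens to 92 mm and grips with 3 to 60 N. Pads are 19 mm wide; open, the fingers measure 130 mm over their backs; the gripper's body (75 mm by 190 mm) begins 47 mm behind the grasp point.
Start: joints at [1.099, 0.342, 1.524, -0, 1.275, -0.146], TCP at [0.168, 0.497, 0.227] pointing down, gripper open.
Joint ranges: [-2.53, 2.53], [-0.77, 2.02], [0.04, 2.7], [-1, 4.14], [0.28, 2.66], [-3.11, 3.11]. Speed limits (rad/s): [2.57, 2.57, 3.14, 3.14, 3.14, 3.14].

INTERFACE

Orientations are given as [roll, pitch, yaw] about the fixed x, y, z axes, in that order (R = Rz(yaw) Ry(pitch) Rx(roll)).
In Python, from cell import monitor, vision, workorder gives the robot as it stands.
- The arm moves only by the tool move_arm, never from a script. Its argument "rows" is a list of rows, each a list of 5 numbers: the shift along the world's x, y, z in mm, then the turn about the world's z in rad, then the closure, from -1 (fully open) to 1 (shut). A call has 1 to 12 rows; each row shifts and turns the commanded pose from where the row before left it; what a row does not reach is not made up. A row lasts 1/10 s, in which the tool goes at most 50 mm and 8.59 degrees, less where a joint would pass 70% of its speed; a pose out of reach is approached as far as the arm can. A call is refused whole if a number of a shift passes 50 or a number of a turn 0.15, either way. A call with a gripper value outside its range is refused whole. The fingers move at their own pace and stop on an object; "newtons" is the grip in N (left out, the last holds). Time passes only in rows, so rows that do not move let the fingers close. It gives the time, the measured TCP pose, the force, the opening and the grip force at its end, in the units of the state.
- monitor.observe(): the state, without advancing time (a new reading comes with each control period).
- vision.read_camera(name): name is "scene" or "top"; returns the picture (480x640x3 uint8, red, green, blue); there is no depth.
- vision.get_calibration(name): a dict with "K" (3x3 intrinsics, pixels), "T" (4x4, takes a point from camera to world coordinates). Camera axes: x right, y up, looking along -z (the intrinsics and any distortion apply to the point x, -y, -z); pixel columns grow to the right and rows downward; lengths in m; the calibration is good to about 2 mm. A picture is of the moment at which its call begins. get_calibration takes no time and is no camera call.
- workorder.hand_in(): hands the job in; it is judged then, once.
The state is a dict: "time": time; "qpos": joint angles; "qvel": joint speeds; "joint_efforts": joint torques, N m; "tool_pos": TCP position; "tool_rot": TCP orientation; "contact_force": force on the tool from outside, world axes, zero at the start; "torque": the same for the moment, N m; "opening": finger opening in m; "grip_force": force on a finger pad.
Only numpy, scipy, OpenCV 4.12 (cv2) and the standard library are available. Lean on these libraries where they do the work, as an engineer would, in place of code of your own. Each camera call takes 0.05 s, during which the arm holds its last target. There are 200 camera calls.

TASK

Fit the loose crank from the cork mat fully down onto the square spindle of the grey work rest and use it to raise the lifting plate until its white top is flush with the fixed white ledge beside it. Then lift the crank off and lay it back on the cork mat, handle up. Be gentle: do not force the crank against the rest or slam it on the mat, keep the gripper itself off the rest, and leave the bottle, dish and screwdriver where they are.

Things in the scene. Friction and masses are not known exactly. Their poses are not given: they have to be found in the camera images.
- crank: Loose steel crank, about 0.27 kg, lying flat, handle up. Origin: centre of its square boss's underside, on the socket axis. Boss 26 x 26 mm, 32 high, sides along the crank's x and y; grip it across y. Square socket from below, 15.5 mm wide (sides along x, y), 23 deep. A flat arm 20 wide, 10 thick, underside level with the boss's, runs along +x to 75 mm from the axis.
- crank_grip (a point): Middle of the crank's upright round wooden handle, 65 mm along the crank's +x from its axis and 30 mm above its underside; 22 mm in diameter, reaching from 10 to 50 mm above the underside. It spins freely about its own axis: held by it, the crank can be led round in a circle with the gripper's direction unchanged.
- stand: Grey work rest fixed to the bench, base 130 x 240 x 14 mm. Origin: centre of its underside, z up. Centred at its y = -75 mm a gear housing 86 x 80 mm, top 70 mm above the bench, carries the spindle; at y = -27 to 87 is the lifting plate, 110 x 114, white-topped; at y = 92 to 116 the fixed ledge, its white top 62 mm above the bench. Only the spindle stands above 78 mm.
- spindle_tip (a point): Point on the upright spindle's axis at its top end, 98 mm above the bench. The spindle is a 14 mm square dark steel bar, 20 mm tall, its top 3 mm tapered to 12; it rises from a round shoulder (40 mm wide, 78 mm above the bench) on which the crank's underside rests when home. The point's axes are the stand's, NOT the square's: see shoulder.
- shoulder (a point): Foot of the spindle, on its axis, 78 mm above the bench; axes as the stand's. The angle of the square is not measured and can be anything: find it by eye or feel. More than some 8 degrees off, the crank stays up on the tapered end, deeper the nearer it is; aligned, it slides down. Any of the four quarter turns fits. The spindle turns stiffly (about 0.06 N m) and stays where it is left.
- plate (a joint): Height of the lifting plate in m, about 0 to 0.03: its white top is 42 mm + this above the bench; at 0.020 it is flush with the ledge. Turning the spindle clockwise seen from above raises it, 16 mm per turn.
- mat: Cork mat fixed on the bench, 200 x 200 x 4 mm. Origin: centre of its underside.
- bottle: White squeeze bottle with red nozzle, 60 mm in diameter, 147 mm high. Origin: centre of its underside.
- dish: White bowl, 90 mm wide, 28 mm high. Origin: centre of its underside.
- screwdriver: Small screwdriver with a dark wooden handle, 170 mm long, lying along its x. Origin: under its middle.
There are look-alikes about, which are no part of the job. Of the things like the crank, leave any that is orange or purple; of the rest the larger one is meant.

How it is judged:
By the outcome, as a careful person would: the job done as asked, in the order asked, and still so for the second after the job is handed in, with the robot touching nothing.
It also fails if it takes over 72 s, if anything falls off the work surface, if the arm or the gripper's body presses on something with over 40 N, if the wrist force passes 120 N, or if a joint passes its speed limit or range.

## Working session

There is one attempt and no reset: what is moved stays moved. The work goes in short steps, Python scripts to look and compute and a tool call to move; the robot and the scene stay as the last step left them, time stands still between calls to the robot, and variables do not carry over. Pictures are saved under pics/ and viewed, at most 10 in all, crops included, and the job is handed in when it is done.

Besides the shell and the picture viewer there is one more tool, called after "Request:" by a JSON object that holds its "fn" and its "kwargs", one argument or row to a line. move_arm: Moves the arm, as the interface text tells. Its arguments: {"type":"object","properties":{"rows":{"type":"array","items":{"type":"array","items":{"type":"number"}}},"newtons":{"type":"number"}},"required":["rows"]}

```bash
mkdir -p pics; cat > h.py <<'E'
import numpy as np, cv2
from cell import monitor, vision, workorder
def cal(n):
    c=vision.get_calibration(n); return np.array(c["K"]),np.array(c["T"]),c
def ray(n,u,v):
    K,T,c=cal(n)
    d=np.linalg.inv(K)@np.array([u,v,1.]); d=T[:3,:3]@np.array([d[0],-d[1],-d[2]])
    return T[:3,3],d
def onz(n,u,v,z):
    o,d=ray(n,u,v); return o+d*(z-o[2])/d[2]
def proj(n,p):
    K,T,c=cal(n); q=T[:3,:3].T@(np.array(p)-T[:3,3]); q=K@np.array([q[0],-q[1],-q[2]]); return q[:2]/q[2]
def snap(n,f=None):
    im=np.array(vision.read_camera(n))
    if f: cv2.imwrite(f,im[:,:,::-1])
    return im
E
python3 - <<'E'
from h import *
snap("top","pics/top0.png");snap("scene","pics/scene0.png")
for n in("top","scene"):print(vision.get_calibration(n))
print(monitor.observe())
E
```

```text
{'K': array([[527.74369073,   0.        , 310.99407903],
       [  0.        , 527.74369073, 244.76717667],
       [  0.        ,   0.        ,   1.        ]]), 'T': array([[-0.01203474,  0.98501148, -0.17206843,  0.28730408],
       [-0.99956252, -0.01650038, -0.02454594,  0.03603987],
       [-0.02701722,  0.17169775,  0.98477914,  1.20969801],
       [ 0.        ,  0.        ,  0.        ,  1.        ]])}
{'K': array([[575.83660556,   0.        , 324.78404519],
       [  0.        , 575.83660556, 236.88903225],
       [  0.        ,   0.        ,   1.        ]]), 'T': array([[ 0.61280186, -0.67378527,  0.41290107,  1.0135522 ],
       [ 0.79019478,  0.51709477, -0.3289456 , -0.36681266],
       [ 0.00812971,  0.52785075,  0.84929824,  1.14698714],
       [ 0.        ,  0.        ,  0.        ,  1.        ]])}
{'time': 0.1, 'qpos': array([ 1.09900550e+00,  3.42607652e-01,  1.52489889e+00, -1.31393439e-05,
        1.27541612e+00, -1.46029846e-01]), 'qvel': array([-0.00038423, -0.00089499, -0.00273559, -0.00121738,  0.00028067,
       -0.00113434]), 'joint_efforts': array([ 2.34999818e-03, -4.32007349e+01, -2.44693458e+01,  7.21004116e-02,
        5.25158504e-02, -7.90474382e-05]), 'tool_pos': array([0.16784849, 0.49706682, 0.22614592]), 'tool_rot': array([-3.14027497e+00, -1.81099748e-04,  2.81583539e+00]), 'contact_force': array([ 0.4385109 , -0.70315705,  0.92749197]), 'torque': array([-0.06687516, -0.00911671,  0.04195257]), 'grip_force': 0.0, 'opening': 0.09211539498954076}
```

View pics/top0.png

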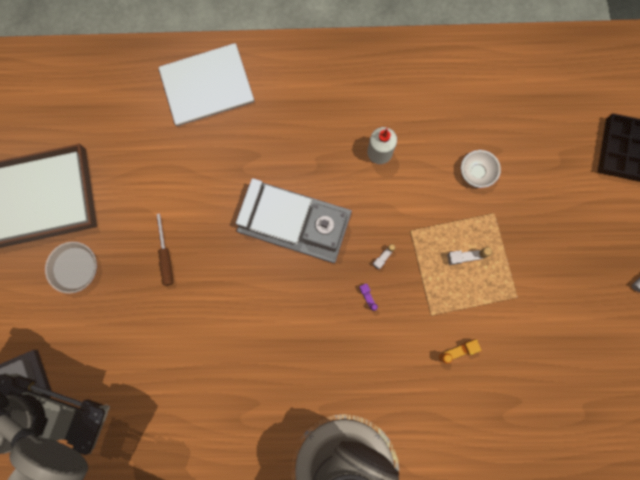

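View pics/scene0.png

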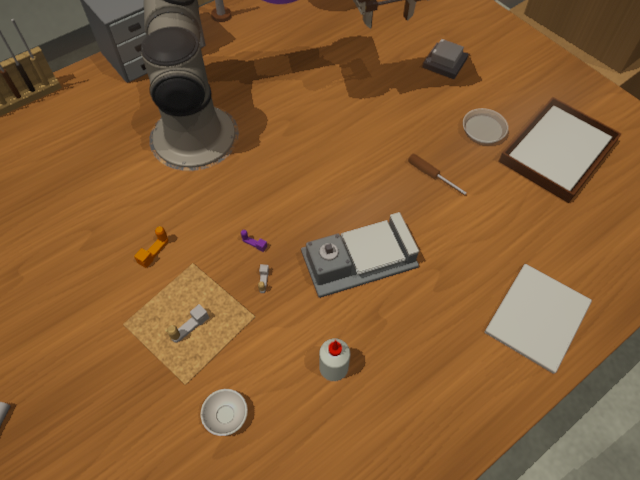

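Candidates in the top view are the steel crank on the mat (467,256), a smaller steel one (383,257), a purple one (368,297) and an orange one (461,352). I choose the larger steel one on the mat. The stand's spindle is at top (324,225) and scene (330,250). Next I'll check crops of both.

```bash
python3 - <<'E'
from h import *
t=cv2.imread("pics/top0.png");s=cv2.imread("pics/scene0.png")
def c(im,u,v,w):return cv2.resize(im[v-w:v+w,u-w:u+w],(300,300),interpolation=cv2.INTER_CUBIC)
cv2.imwrite("pics/c0.png",np.vstack([np.hstack([c(t,467,256,30),c(t,324,225,30)]),np.hstack([c(s,188,322,30),c(s,330,250,30)])]))
E
```

```text
(no output)
```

View pics/c0.png

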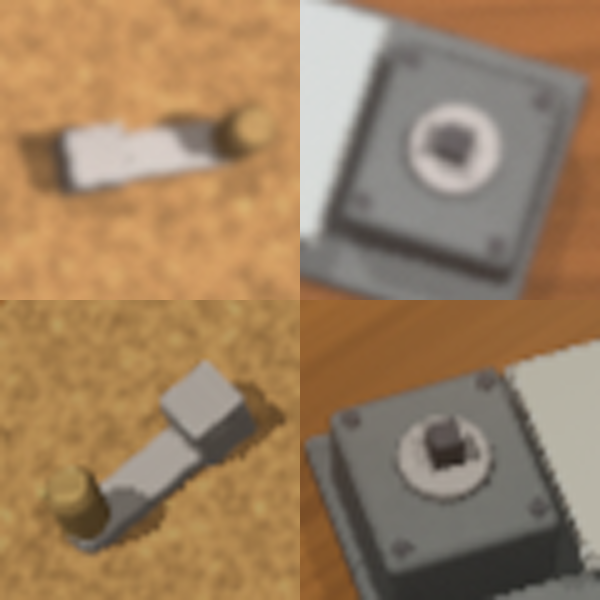

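The crop confirms the big steel crank: boss top centre is at scene (198.3,312.4), handle top at scene (172,328) / top (486.6,252). The white shoulder disc is at top (325.2,224.8) / scene (329.2,251.2), with the dark square on it.

```bash
python3 - <<'E'
from h import *
np.set_printoptions(precision=4,suppress=True)
b=onz("scene",198.3,312.4,.036);print("boss sc",b)
h1=onz("scene",172,327.5,.054);h2=onz("top",486.6,252,.054);print("handle",h1,h2,np.linalg.norm((b-h1)[:2]),np.degrees(np.arctan2(*(h1-b)[1::-1])))
cs=[onz("scene",158+x/5,292+(y-300)/5,.036) for x,y in[(205,362),(243,402),(198,440),(160,402)]]
for i in range(4):
  d=cs[(i+1)%4]-cs[i];print(np.linalg.norm(d),np.degrees(np.arctan2(d[1],d[0])))
print("boss proj top",proj("top",b))
print("shoulder",onz("scene",329.2,251.2,.078),onz("top",325.2,224.8,.078))
print("tip",onz("scene",328.4,246,.098),onz("top",324.6,222.2,.098))
print("bottle",onz("top",382,137,.13),"dish",onz("top",480,170,.02))
# disc by mask in both
def c(f,u,v,w=9):
  im=cv2.imread(f)[v-w:v+w+1,u-w:u+w+1];return cv2.resize(im,(400,400),interpolation=cv2.INTER_CUBIC)
cv2.imwrite("pics/c1.png",np.hstack([c("pics/top0.png",325,224),c("pics/scene0.png",329,248)]))
E
```

```text
boss sc [ 0.4593 -0.2611  0.036 ]
handle [ 0.4645 -0.3225  0.054 ] [ 0.4666 -0.3211  0.054 ] 0.061584161392559636 -85.15252558994811
0.025712720667636645 6.707980636859516
0.024120058415783456 -82.04392145533436
0.02479172576892099 -171.56105761229517
0.02490589838191519 100.06328505352191
boss proj top [457.317  256.9657]
shoulder [0.5283 0.0325 0.078 ] [0.5289 0.0326 0.078 ]
tip [0.5263 0.0316 0.098 ] [0.5304 0.0338 0.098 ]
bottle [ 0.7081 -0.0923  0.13  ] dish [ 0.6651 -0.3297  0.02  ]
```

View pics/c1.png

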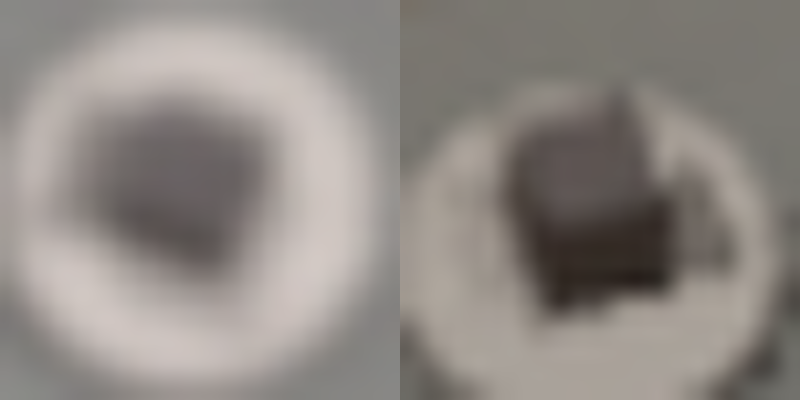

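In the top crop, the lower foot edge of the spindle runs (95,225)→(220,275). In the scene crop it runs (545,315)→(670,285), and its top-face front edge (540,225)→(655,190).

```bash
python3 - <<'E'
from h import *
np.set_printoptions(precision=4,suppress=True)
def e(n,a,b,u0,v0,x0,z):
  p,q=[onz(n,u0+(x-x0+.5)/21.05-.5,v0+(y+.5)/21.05-.5,z) for x,y in(a,b)];d=q-p
  print(n,z,np.linalg.norm(d),np.degrees(np.arctan2(d[1],d[0]))%90,p,q)
e("scene",(545,315),(670,285),320,239,400,.078)
e("scene",(540,225),(655,190),320,239,400,.095)
e("scene",(620,95),(650,185),320,239,400,.097)
e("top",(95,225),(220,275),316,215,0,.08)
e("top",(265,150),(225,270),316,215,0,.088)
e("top",(95,105),(270,135),316,215,0,.098)
# reachability-ish info
print(np.hypot(.5286,.0325))
E
```

```text
scene 0.078 0.013277455203361026 67.96551652302375 [0.5291 0.0243 0.078 ] [0.5341 0.0366 0.078 ]
scene 0.095 0.012348680128226824 71.91734646222135 [0.5282 0.0241 0.095 ] [0.5321 0.0358 0.095 ]
scene 0.097 0.011013343687374633 67.88293656718976 [0.522  0.0392 0.097 ] [0.5322 0.035  0.097 ]
top 0.08 0.014025551415424779 66.7737295188731 [0.5278 0.0439 0.08  ] [0.5222 0.031  0.08  ]
top 0.088 0.013300738179245796 70.94814664036429 [0.5337 0.0262 0.088 ] [0.5211 0.0305 0.088 ]
top 0.098 0.018189720853015942 79.01509018163533 [0.5365 0.0436 0.098 ] [0.533  0.0257 0.098 ]
0.5295981589847155
```

Request:
{"fn": "move_arm", "kwargs": {
  "rows": [
    [33,-36,0,-0.14,-1],
    [33,-36,0,-0.14,-1],
    [33,-36,0,-0.14,-1],
    [33,-36,0,-0.14,-1],
    [33,-36,0,-0.14,-1],
    [33,-36,0,-0.14,-1],
    [15,-46,0,-0.14,-1],
    [15,-46,0,-0.14,-1],
    [15,-46,0,0,-1],
    [15,-46,0,0,-1],
    [15,-46,0,0,-1],
    [10,-46,0,0,-1]
  ],
  "newtons": 40
}}

```text
time: 1.3
tool_pos: [0.4514, 0.0034, 0.2266]
tool_rot: [3.141, -0.0, 1.696]
contact_force: [1.4, -0.2, 0.5]
opening: 0.0916
grip_force: 0.0
```

```bash
python3 - <<'E'
from h import *
np.set_printoptions(precision=4,suppress=True)
a=onz("top",451,257.4,.036);print("boss end mid top-view",a, "centre est", a+.013*np.array([np.cos(np.radians(-83)),np.sin(np.radians(-83)),0]))
# plate / ledge white masks
for n in("top","scene"):
  im=cv2.imread(f"pics/{n}0.png");hsv=cv2.cvtColor(im,cv2.COLOR_BGR2HSV)
  m=((hsv[:,:,2]>165)&(hsv[:,:,1]<45)).astype(np.uint8)
  roi=np.zeros_like(m); 
  if n=="top": roi[170:265,230:315]=1
  else: roi[205:280,335:425]=1
  k,l,st,c=cv2.connectedComponentsWithStats(m*roi,connectivity=4)
  for i in range(1,k):
    if st[i,4]>30:
      cc=max(cv2.findContours((l==i).astype(np.uint8),0,1)[0],key=len)
      print(n,st[i],cv2.approxPolyDP(cc,3,True).reshape(-1,2).tolist())
E
```

```text
boss end mid top-view [ 0.4585 -0.247   0.036 ] centre est [ 0.4601 -0.2599  0.036 ]
top [237 179  25  47 504] [[259, 180], [251, 180], [237, 223], [246, 224]]
top [ 251  185   61   58 2264] [[265, 185], [251, 228], [295, 242], [311, 199]]
scene [391 213  27  41 401] [[392, 214], [408, 252], [416, 251], [399, 213]]
scene [ 343  221   61   50 1936] [[386, 221], [343, 233], [357, 269], [403, 257]]
```

Request:
{"fn": "move_arm", "kwargs": {
  "rows": [
    [2,-45,-10,0,-1],
    [2,-45,-15,0,-1],
    [2,-45,-15,0,-1],
    [2,-45,-15,0,-1],
    [0,-44,-15,0,-1],
    [0,-40,-15,0,-1],
    [0,0,-20,0,-1],
    [0,0,0,0,-1],
    [0,0,0,0,-1]
  ]
}}

```text
time: 2.2
tool_pos: [0.4587, -0.258, 0.1216]
tool_rot: [-3.141, -0.001, 1.696]
contact_force: [0.7, -0.2, -0.2]
opening: 0.0919
grip_force: 0.0
```

```bash
python3 - <<'E'
from h import *
s=monitor.observe();print(s["tool_pos"],s["tool_rot"],s["contact_force"],s["torque"],s["time"])
t=snap("top");c=snap("scene")
def cr(im,u,v,w):return cv2.resize(im[v-w:v+w,u-w:u+w],(400,400),interpolation=cv2.INTER_CUBIC)[:,:,::-1]
cv2.imwrite("pics/c2.png",np.hstack([cr(t,465,256,50),cr(c,195,310,50)]))
E
```

```text
[ 0.45872257 -0.25804635  0.1215738 ] [-3.14062244e+00 -1.25687361e-03  1.69584927e+00] [ 0.67102017 -0.20734008 -0.16996975] [-0.07115755  0.06477933 -0.02412315] 2.2
```

View pics/c2.png

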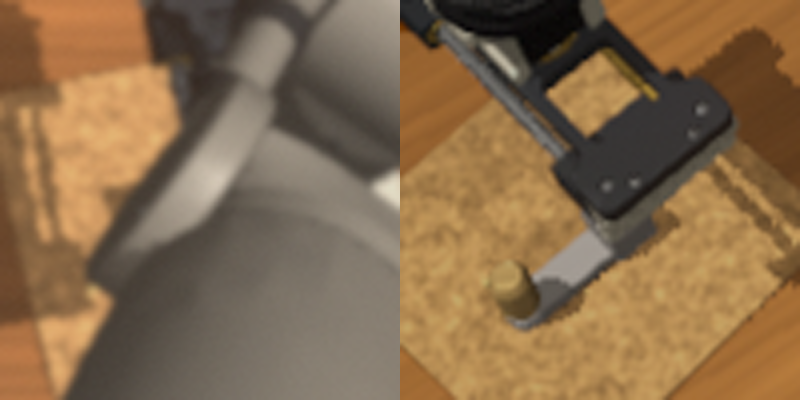

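The top view is blocked by the arm. In the scene crop the open finger stands in line beside the boss, with the handle at crop (515,285), so I descend.

Request:
{"fn": "move_arm", "kwargs": {
  "rows": [
    [1,-2,-35,0,-1],
    [0,0,-35,0,-1],
    [0,0,-25,0,-1],
    [0,0,-12,0,-1],
    [0,0,-4,0,-1],
    [0,0,0,0,1],
    [0,0,0,0,1],
    [0,0,0,0,1],
    [0,0,0,0,1],
    [0,0,0,0,1],
    [0,0,0,0,1],
    [0,0,0,0,1]
  ],
  "newtons": 40
}}

```text
time: 3.5
tool_pos: [0.46, -0.2606, 0.0108]
tool_rot: [3.141, 0.0, 1.696]
contact_force: [0.9, -0.1, -0.8]
opening: 0.0405
grip_force: 0.0
```

Request:
{"fn": "move_arm", "kwargs": {
  "rows": [
    [0,0,0,0,1],
    [0,0,0,0,1],
    [0,0,0,0,1],
    [0,0,0,0,1]
  ]
}}

```text
time: 3.9
tool_pos: [0.4598, -0.2605, 0.0107]
tool_rot: [-3.141, -0.0, 1.696]
contact_force: [-1.0, 0.7, 0.2]
opening: 0.0259
grip_force: 39.9
```

Request:
{"fn": "move_arm", "kwargs": {
  "rows": [
    [0,0,10,0,1],
    [0,0,30,0,1],
    [0,0,40,0,1],
    [0,0,40,0,1],
    [6,25,0,0.14,1],
    [7,30,0,0.14,1],
    [7,30,0,0.14,1],
    [7,30,0,0.14,1],
    [7,30,0,0.14,1],
    [7,30,0,0.14,1],
    [7,30,0,0.14,1],
    [7,30,0,0.14,1]
  ]
}}

```text
time: 5.1
tool_pos: [0.515, -0.0243, 0.1312]
tool_rot: [3.141, 0.0, 2.822]
contact_force: [-0.0, 0.3, -2.8]
opening: 0.0256
grip_force: 39.9
```

Request:
{"fn": "move_arm", "kwargs": {
  "rows": [
    [7,30,0,0.14,1],
    [7,28,0,0.14,1],
    [0,0,0,0.14,1],
    [0,0,0,0.14,1],
    [0,0,0,0.14,1],
    [0,0,0,0.14,1],
    [0,0,0,0.14,1],
    [0,0,0,0.14,1],
    [0,0,0,0.14,1],
    [0,0,0,0.14,1],
    [0,0,0,0.12,1],
    [0,0,0,0,1]
  ]
}}

```text
time: 6.3
tool_pos: [0.5289, 0.0325, 0.1311]
tool_rot: [3.142, 0.0, -1.946]
contact_force: [-0.1, -1.0, -2.2]
opening: 0.0256
grip_force: 39.9
```

```bash
python3 - <<'E'
from h import *
s=monitor.observe();print(s["qpos"],s["tool_pos"],s["tool_rot"],s["contact_force"],s["torque"],s["time"])
t=snap("top");c=snap("scene")
def cr(im,u,v,w):return cv2.resize(im[v-w:v+w,u-w:u+w],(400,400),interpolation=cv2.INTER_CUBIC)[:,:,::-1]
cv2.imwrite("pics/c3.png",np.hstack([cr(t,325,200,50),cr(c,330,235,50)]))
E
```

```text
[-8.34332442e-02  4.47269133e-01  1.64739019e+00  5.09203372e-05
  1.04701003e+00 -2.84951769e+00] [0.52888617 0.0324514  0.13107401] [ 3.14150651e+00  2.01410410e-05 -1.94633000e+00] [-0.13846016 -1.01475465 -2.24743042] [0.03958474 0.1198154  0.03386609] 6.3
```

View pics/c3.png

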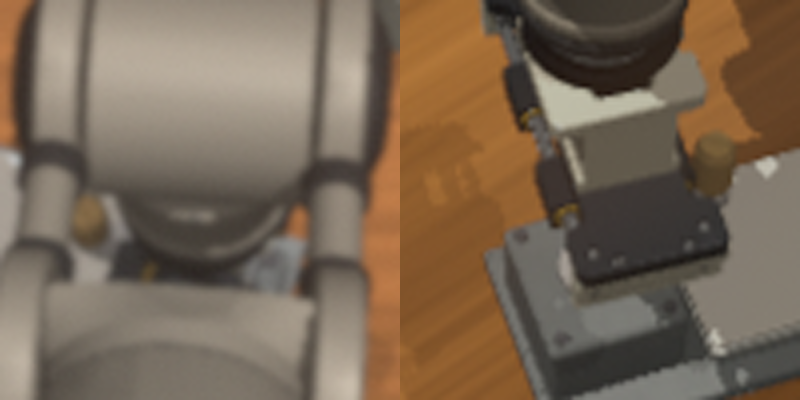

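Both views show the handle top: top crop (92,218), which is pixel (298,204.5), and scene crop (716,148), pixel (359,222).

```bash
python3 - <<'E'
from h import *
np.set_printoptions(precision=4,suppress=True)
for n,u,v in(("top",298,204.5),("scene",359,222)):
  p=onz(n,u,v,.1744);a=np.radians(68.5);print(p,p-.065*np.array([np.cos(a),np.sin(a),0]),np.degrees(np.arctan2(p[1]-.0325,p[0]-.5289)))
# stand pose from plate edge directions (top)
d=onz("top",237,223,.062)-onz("top",246,224,.062)
def L(n,pts,z):
  q=[onz(n,u,v,z)[:2] for u,v in pts]
  for i in range(4):
    e=q[(i+1)%4]-q[i];print(n,z,q[i],np.linalg.norm(e),np.degrees(np.arctan2(e[1],e[0])))
L("top",[[265,185],[251,228],[295,242],[311,199]],.045)
L("scene",[[386,221],[343,233],[357,269],[403,257]],.045)
L("top",[[259,180],[251,180],[237,223],[246,224]],.062)
L("scene",[[392,214],[408,252],[416,251],[399,213]],.062)
E
```

```text
[0.5512 0.0871 0.1744] [0.5274 0.0266 0.1744] 67.7755716472662
[0.5548 0.0865 0.1744] [0.531  0.026  0.1744] 64.35597134170449
top 0.045 [0.6316 0.1688] 0.10487162386660932 162.5584716259421
top 0.045 [0.5316 0.2003] 0.1049583946936133 -108.80813632034871
top 0.045 [0.4977 0.1009] 0.10554208740038568 -20.594671714266735
top 0.045 [0.5965 0.0638] 0.11075180355990896 71.52761123785403
scene 0.045 [0.5294 0.1978] 0.10462574141384144 -109.36714661651703
scene 0.045 [0.4947 0.0991] 0.09702320512927268 -20.42337476366643
scene 0.045 [0.5856 0.0652] 0.10699753854513788 68.82986553936837
scene 0.045 [0.6243 0.165 ] 0.10037457144663212 160.93558130608952
top 0.062 [0.6386 0.1805] 0.018168118154040694 88.84028115137548
top 0.062 [0.6389 0.1987] 0.10362134625373969 162.81509396712966
top 0.062 [0.5399 0.2293] 0.02036321870868747 -97.45807871286378
top 0.062 [0.5373 0.2091] 0.10522878383837733 -15.764533133656824
scene 0.062 [0.5308 0.2125] 0.10418674759067637 -21.729827800107763
scene 0.062 [0.6276 0.1739] 0.017918799514929935 60.61323777844946
scene 0.062 [0.6363 0.1895] 0.10484628284167846 159.06462174769433
scene 0.062 [0.5384 0.227 ] 0.016397675180961604 -117.81430877666689
```

The handle shows the crank axis about 5 mm behind the TCP along the crank's x, so I shift to suit and lower gently.

Request:
{"fn": "move_arm", "kwargs": {
  "rows": [
    [2,5,0,0,1],
    [0,0,-12,0,1],
    [0,0,-8,0,1],
    [0,0,-4,0,1],
    [0,0,-2,0,1],
    [0,0,-1,0,1],
    [0,0,-1,0,1],
    [0,0,0,0,1]
  ]
}}

```text
time: 7.2
tool_pos: [0.5307, 0.0372, 0.103]
tool_rot: [3.141, -0.0, -1.947]
contact_force: [-4.5, -2.0, 1.0]
opening: 0.0257
grip_force: 39.9
```

Request:
{"fn": "move_arm", "kwargs": {
  "rows": [
    [-1,-0.5,0,0,1],
    [0,0,-1,0,1],
    [0,0,0,0,1]
  ]
}}

```text
time: 7.5
tool_pos: [0.53, 0.0369, 0.1018]
tool_rot: [-3.142, 0.0, -1.947]
contact_force: [-1.6, -0.2, 1.7]
opening: 0.0259
grip_force: 39.9
```

Request:
{"fn": "move_arm", "kwargs": {
  "rows": [
    [-0.4,0,-1,0,1],
    [0,0,-1,0,1],
    [0,0,0,0,1]
  ]
}}

```text
time: 7.8
tool_pos: [0.5295, 0.0368, 0.0993]
tool_rot: [3.141, -0.0, -1.947]
contact_force: [-2.3, -2.1, -1.7]
opening: 0.0257
grip_force: 39.9
```

```bash
python3 - <<'E'
from h import *
s=monitor.observe();print(s["contact_force"],s["torque"],s["tool_pos"])
E
```

```text
[-2.32405674 -2.12467426 -1.66058001] [-0.33293105  0.45357813  0.03320984] [0.52950282 0.0367654  0.09928973]
```

Request:
{"fn": "move_arm", "kwargs": {
  "rows": [
    [0,0,-2,0,1],
    [0,0,-2,0,1],
    [0,0,-2,0,1],
    [0,0,0,0,1]
  ]
}}

```text
time: 8.2
tool_pos: [0.5294, 0.0368, 0.0932]
tool_rot: [3.141, -0.0, -1.947]
contact_force: [-2.0, -3.7, -4.3]
opening: 0.026
grip_force: 39.9
```

Request:
{"fn": "move_arm", "kwargs": {
  "rows": [
    [-0.3,-0.5,-2,0,1],
    [0,0,-2,0,1],
    [0,0,-2,0,1],
    [0,0,-1,0,1],
    [0,0,0,0,1]
  ]
}}

```text
time: 8.7
tool_pos: [0.5294, 0.0366, 0.0865]
tool_rot: [3.141, 0.0, -1.947]
contact_force: [-0.6, -0.2, -3.6]
opening: 0.0257
grip_force: 39.9
```

Request:
{"fn": "move_arm", "kwargs": {
  "rows": [
    [0,0,-1,0,1],
    [0,0,-0.6,0,1],
    [0,0,0,0,1]
  ]
}}

```text
time: 9.0
tool_pos: [0.5293, 0.0365, 0.0851]
tool_rot: [3.141, 0.0, -1.947]
contact_force: [-0.9, 0.4, -2.0]
opening: 0.0257
grip_force: 39.9
```

Request:
{"fn": "move_arm", "kwargs": {
  "rows": [
    [0,0,-0.5,0,1],
    [0,0,-0.5,0,1],
    [0,0,0,0,1]
  ]
}}

```text
time: 9.3
tool_pos: [0.5293, 0.0365, 0.0847]
tool_rot: [-3.141, 0.0, -1.947]
contact_force: [-4.0, 0.9, 4.6]
opening: 0.0256
grip_force: 39.9
```

Request:
{"fn": "move_arm", "kwargs": {
  "rows": [
    [0,0,0.3,0,0.2],
    [0,0,0,0,0.2],
    [0,0,0,0,0.2],
    [-1,-2,0,0,0.2],
    [-0.6,-2,0,0,0.2],
    [0,0,0,0,0.6],
    [0,0,0,0,1],
    [0,0,0,0,1],
    [0,0,0,0,1]
  ]
}}

```text
time: 10.2
tool_pos: [0.5276, 0.0323, 0.0844]
tool_rot: [3.141, -0.0, -1.947]
contact_force: [-1.4, -0.5, 0.0]
opening: 0.0258
grip_force: 40.0
```

Request:
{"fn": "move_arm", "kwargs": {
  "rows": [
    [0,0,0,-0.05,1],
    [0,0,0,-0.1,1],
    [0,0,0,-0.1,1],
    [0,0,0,-0.1,1],
    [0,0,0,-0.1,1],
    [0,0,0,-0.1,1],
    [0,0,0,0,1]
  ]
}}

```text
time: 10.9
tool_pos: [0.5258, 0.0328, 0.0844]
tool_rot: [3.139, -0.003, -2.5]
contact_force: [-6.6, 0.9, 5.1]
opening: 0.0258
grip_force: 40.0
```

```bash
python3 - <<'E'
from h import *
s=monitor.observe();print(s["contact_force"],s["torque"],s["tool_pos"],s["tool_rot"])
E
```

```text
[-6.58564044  0.89659583  5.1326962 ] [0.19242019 1.07881864 0.02509472] [0.52581003 0.03284359 0.08444872] [ 3.13865911e+00 -2.92143021e-03 -2.49987900e+00]
```

Request:
{"fn": "move_arm", "kwargs": {
  "rows": [
    [0,0,0.2,0,0.2],
    [0,0,0,0,0.2],
    [0,0,0,0,0.2],
    [0.8,2,0,0,0.2],
    [0.8,2,0,0,0.2],
    [0,0,0,0,0.6],
    [0,0,0,0,1],
    [0,0,0,0,1],
    [0,0,0,0,1]
  ]
}}

```text
time: 11.8
tool_pos: [0.5297, 0.0362, 0.0847]
tool_rot: [-3.141, 0.001, -2.497]
contact_force: [0.9, -0.6, -2.0]
opening: 0.0254
grip_force: 40.0
```

Request:
{"fn": "move_arm", "kwargs": {
  "rows": [
    [0,0,0,-0.05,1],
    [0,0,0,-0.1,1],
    [0,0,0,-0.1,1],
    [0,0,0,-0.1,1],
    [0,0,0,-0.1,1],
    [0,0,0,-0.1,1],
    [0,0,0,0,1]
  ]
}}

```text
time: 12.5
tool_pos: [0.5303, 0.035, 0.0847]
tool_rot: [-3.14, 0.002, -3.05]
contact_force: [3.0, -6.5, -2.9]
opening: 0.0254
grip_force: 40.0
```

Request:
{"fn": "move_arm", "kwargs": {
  "rows": [
    [0,0,0,0,0.2],
    [0,0,0,0,0.2],
    [0,0,0,0,0.2],
    [-1,-1,0,0,0.2],
    [-0.8,-0.5,0,0,0.2],
    [0,0,0,0,0.6],
    [0,0,0,0,1],
    [0,0,0,0,1],
    [0,0,0,0,1]
  ],
  "newtons": 20
}}

```text
time: 13.4
tool_pos: [0.5275, 0.0347, 0.0847]
tool_rot: [-3.141, -0.0, -3.047]
contact_force: [-0.3, -2.2, 2.0]
opening: 0.0257
grip_force: 20.0
```

Request:
{"fn": "move_arm", "kwargs": {
  "rows": [
    [0,0,0,-0.05,1],
    [0,0,0,-0.1,1],
    [0,0,0,-0.1,1],
    [0,0,0,-0.1,1],
    [0,0,0,-0.1,1],
    [0,0,0,-0.1,1],
    [0,0,0,-0.1,1],
    [0,0,0,-0.1,1],
    [0,0,0,0,1]
  ]
}}

```text
time: 14.3
tool_pos: [0.5275, 0.0348, 0.0847]
tool_rot: [-3.142, 0.0, 2.485]
contact_force: [-0.8, -1.8, 0.7]
opening: 0.026
grip_force: 20.0
```

Request:
{"fn": "move_arm", "kwargs": {
  "rows": [
    [0,0,0,-0.14,1],
    [0,0,0,-0.14,1],
    [0,0,0,-0.14,1],
    [0,0,0,-0.14,1],
    [0,0,0,-0.14,1],
    [0,0,0,-0.14,1],
    [0,0,0,-0.14,1],
    [0,0,0,-0.14,1],
    [0,0,0,-0.14,1],
    [0,0,0,-0.14,1],
    [0,0,0,-0.14,1],
    [0,0,0,0,1]
  ]
}}

```text
time: 15.5
tool_pos: [0.5279, 0.0348, 0.0847]
tool_rot: [3.141, -0.0, 0.947]
contact_force: [1.4, -0.9, -0.1]
opening: 0.0255
grip_force: 20.0
```

Request:
{"fn": "move_arm", "kwargs": {
  "rows": [
    [0,0,0,-0.14,1],
    [0,0,0,-0.14,1],
    [0,0,0,-0.14,1],
    [0,0,0,-0.14,1],
    [0,0,0,-0.14,1],
    [0,0,0,-0.14,1],
    [0,0,0,-0.14,1],
    [0,0,0,-0.14,1],
    [0,0,0,-0.14,1],
    [0,0,0,-0.14,1],
    [0,0,0,-0.14,1],
    [0,0,0,0,1]
  ]
}}

```text
time: 16.7
tool_pos: [0.528, 0.0344, 0.0847]
tool_rot: [3.142, -0.001, -0.591]
contact_force: [1.6, -4.2, -0.1]
opening: 0.0257
grip_force: 20.0
```

```bash
python3 - <<'E'
from h import *
s=monitor.observe();print(s["qpos"],s["contact_force"],s["torque"],s["time"])
c0=cv2.imread("pics/scene0.png")[:,:,::-1];c=snap("scene","pics/scene1.png")
def cr(im,u,v,w):return cv2.resize(im[v-w:v+w,u-w:u+w],(400,400),interpolation=cv2.INTER_CUBIC)[:,:,::-1]
cv2.imwrite("pics/c4.png",np.hstack([cr(c0,380,245,50),cr(c,380,245,50)]))
E
```

```text
[-7.94143861e-02  5.06235451e-01  1.70022730e+00 -8.22727939e-04
  9.34046466e-01  2.08245027e+00] [ 1.63024881 -4.17838486 -0.12150135] [-0.69891151 -0.12428991  0.06200965] 16.7
```

View pics/c4.png

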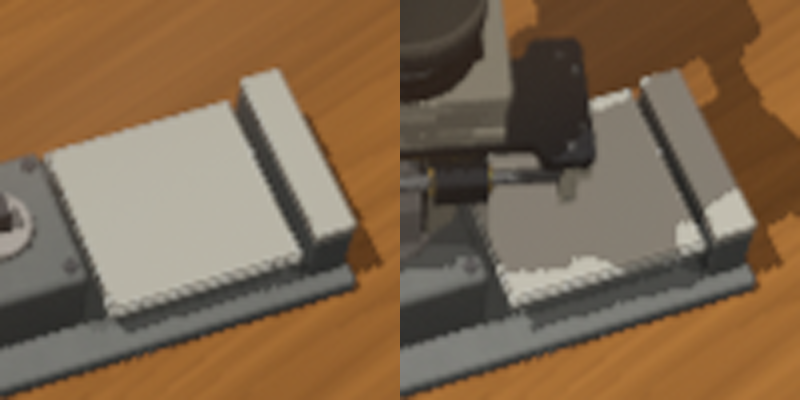

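```bash
cat > g.py <<'E'
from h import *
a=np.radians(70.5); Y=np.array([np.cos(a),np.sin(a)]); X=np.array([Y[1],-Y[0]])
S=np.array([.5275,.0340])
def st(x,y,z): p=S+X*x+Y*(y+.075); return [p[0],p[1],z]
def edge(im,xs,x,z0):
    # sub-pixel v of the brightness step (bright above, dark below) in columns near the predicted edge
    g=im[:,:,:].mean(2).astype(float); P=[]
    for yy in xs:
        u,v=proj("scene",st(x,yy,z0)); u=int(round(u))
        col=cv2.GaussianBlur(g,(1,3),0)[int(v)-6:int(v)+14,u]; d=np.diff(col); k=int(np.argmin(d)) 
        if 0<k<len(d)-1:
            den=d[k-1]-2*d[k]+d[k+1]; o=.5*(d[k-1]-d[k+1])/den if den else 0
            P.append((u,int(v)-6+k+.5+o,-d[k]))
    return np.array(P)
if __name__=="__main__":
    np.set_printoptions(precision=2,suppress=True)
    for z in(.042,.062):
        print(z,[proj("scene",st(.055,y,z)) for y in(-.027,.087)])
    print("ledge",[proj("scene",st(x,y,.062)) for x,y in((.055,.092),(.055,.116),(-.055,.092))])
E
python3 g.py; python3 - <<'E'
import cv2,numpy as np
for f in("scene0","scene1"):
    g=cv2.imread(f"pics/{f}.png").mean(2)
    for u in(365,385,395,412,415):
        print(f,u,g[238:276,u].astype(int).tolist())
E
```

```text
0.042 [array([358.23, 273.85]), array([406.74, 259.72])]
0.062 [array([358.77, 269.43]), array([407.92, 255.18])]
ledge [array([410.04, 254.57]), array([420.18, 251.63]), array([391.3 , 214.78])]
scene0 365 [176, 175, 176, 176, 176, 177, 176, 176, 176, 176, 176, 176, 177, 177, 177, 177, 177, 177, 177, 177, 177, 177, 177, 177, 177, 177, 177, 177, 177, 177, 177, 160, 136, 106, 73, 59, 65, 71]
scene0 385 [176, 176, 176, 176, 176, 176, 176, 176, 176, 176, 177, 176, 177, 177, 177, 176, 176, 176, 177, 176, 177, 176, 177, 177, 177, 160, 159, 128, 72, 58, 63, 69, 70, 101, 114, 115, 109, 85]
scene0 395 [121, 162, 177, 176, 176, 176, 176, 177, 177, 176, 176, 177, 177, 176, 177, 176, 177, 176, 177, 176, 177, 177, 160, 158, 128, 72, 58, 63, 68, 91, 109, 113, 114, 108, 83, 55, 53, 93]
scene0 412 [136, 166, 176, 176, 176, 176, 176, 177, 177, 176, 176, 176, 176, 177, 177, 135, 76, 60, 47, 45, 46, 45, 45, 44, 59, 100, 114, 113, 107, 78, 49, 83, 103, 107, 104, 102, 100, 98]
scene0 415 [97, 97, 79, 65, 81, 112, 137, 165, 176, 176, 176, 176, 176, 177, 135, 75, 57, 45, 45, 45, 45, 45, 47, 76, 105, 114, 
[... 304 characters left out ...]
5, 124, 125, 125, 125, 124, 124, 125, 125, 124, 125, 124, 125, 126, 112, 140, 121, 69, 58, 66, 73, 75, 76, 87, 113, 123, 123, 117, 93]
scene1 395 [124, 124, 124, 124, 124, 125, 125, 124, 124, 124, 124, 124, 124, 124, 124, 125, 124, 125, 125, 127, 109, 102, 91, 68, 58, 65, 73, 74, 74, 74, 107, 121, 122, 117, 90, 60, 58, 100]
scene1 412 [101, 118, 124, 124, 124, 168, 186, 186, 186, 186, 187, 187, 187, 186, 188, 145, 82, 65, 51, 51, 50, 50, 49, 49, 64, 108, 122, 122, 115, 84, 54, 89, 111, 115, 112, 109, 107, 105]
scene1 415 [67, 69, 68, 70, 87, 121, 146, 176, 186, 186, 186, 186, 186, 187, 145, 82, 63, 50, 50, 49, 49, 49, 52, 82, 112, 123, 123, 116, 87, 56, 62, 101, 112, 108, 107, 105, 103, 101]
```

```bash
cat > ed.py <<'E'
from h import *
def fit(g,p,q,inside,lev=None,half=5,n=60,lo=.12,hi=.88):
    """sub-pixel line of edge p->q; inside: a pixel on the white side. Level = plateau - drop, or mid of step"""
    p,q,inside=map(lambda a:np.array(a,float),(p,q,inside)); d=(q-p)/np.linalg.norm(q-p); nn=np.array([-d[1],d[0]])
    if (inside-p)@nn>0: nn=-nn           # nn points outward
    t=np.linspace(lo,hi,n); s=np.arange(-half,half+.01,.1); P=p+np.outer(t,q-p)
    X=(P[:,None,:]+s[None,:,None]*nn).astype(np.float32)
    pr=cv2.remap(g.astype(np.float32),X[...,0].copy(),X[...,1].copy(),cv2.INTER_LINEAR)
    pts=[]
    for i in range(n):
        pl=np.median(pr[i,5:20]); out=pr[i,50:].min() if lev is None else None
        L=.5*(pl+out) if lev is None else pl*lev
        k=np.argmax(pr[i]<L)
        if k>0: pts.append(P[i]+nn*s[k])
    pts=np.array(pts)
    for _ in range(3):
        l=cv2.fitLine(pts.astype(np.float32),cv2.DIST_HUBER,0,.01,.01).ravel()
        r=np.abs((pts-l[2:])@np.array([-l[1],l[0]])); k=r<max(.25,2*np.median(r)); pts=pts[k]
    return l,r[k].std(),len(pts),pr.mean(0)[::5]
E
python3 - <<'E'
from ed import *
np.set_printoptions(precision=3,suppress=True,linewidth=200)
C={"top":{"plate":[(265,185),(251,228),(295,242),(311,199)],"ledge":[(259,180),(238,223)]},}
T=cv2.imread("pics/top0.png").mean(2);Sc=cv2.imread("pics/scene0.png").mean(2)
E={"top":[("plate far",(265,185),(311,199),(281,213)),("plate near",(251,228),(295,242),(281,213)),("ledge far",(251,180),(261,183),(248,202)),("ledge near",(237,223),(246,226),(248,202)),("plate ledgeside",(265,185),(251,228),(281,213)),("ledge in",(261,183),(246,226),(252,204)),("ledge out",(251,180),(237,223),(248,202))],
"scene":[("plate far",(343,232),(386,220),(373,245)),("plate near",(357,270),(403,257),(373,245)),("ledge far",(391,213),(399,212),(404,232)),("ledge near",(407,253.5),(417,251),(404,232)),("plate ledgeside",(386,221),(403,257),(373,245)),("ledge in",(391,214),(408,253),(404,232)),("ledge out",(399,213),(417,251),(404,232))]}
for n,g in(("top",T),("scene",Sc)):
  for nm,p,q,i in E[n]:
    l,r,k,pr=fit(g,p,q,i,lo=.2,hi=.8) 
    print(n,nm,"pt",l[2:],"dir",np.degrees(np.arctan2(l[1],l[0])),r,k,pr[4:].astype(int))
E
```

```text
top plate far pt [289.306 191.739] dir 17.304365 0.054147084005935334 60 [217 217 216 214 209 200 187 170 153 138 127 121 119 118 118 119 119]
top plate near pt [272.791 235.658] dir 17.20524 0.048741523214888005 60 [217 216 215 211 205 194 181 164 146 128 113 104 102 104 108 111 113]
top ledge far pt [256.547 179.085] dir 17.839817 0.030350325839171865 60 [217 217 217 217 217 217 216 212 205 193 178 160 142 127 117 112 110]
top ledge near pt [242.806 225.462] dir 18.431421 0.03991813168471386 60 [216 216 214 210 203 189 170 145 120  99  84  81  85  94 103 110 115]
top plate ledgeside pt [257.179 206.233] dir -70.281456 0.027894829177041756 60 [218 217 217 214 209 200 185 164 141 117  97  86  85  95 112 134 157]
top ledge in pt [254.282 202.713] dir -70.13349 0.04016755388385992 60 [217 216 212 205 193 175 154 130 108  91  84  86 100 120 145 169 188]
top ledge out pt [243.092 201.204] dir -70.24867 0.03110858771683896 60 [217 217 216 214 209 200 186 166 144 121 103  90  83  80  79  80  83]
scene plate far pt [364.536 225.916] dir -16.074429 0.06001592754938259 59 [174 174 174 173 168
[... 222 characters left out ...]
6 212.624] dir -14.767496 0.03533311693861491 60 [174 174 172 169 159 145 124 105  99  96  95  95  95  95  95  95  96]
scene ledge near pt [412.188 253.306] dir -18.306541 0.03472580328440594 60 [176 176 176 176 176 172 159 137 111  86  70  60  52  47  45  45  45]
scene plate ledgeside pt [397.241 242.228] dir 64.74605 0.05261873446467326 57 [176 176 176 176 176 176 170 151 120  89  66  58  58  59  59  65  77]
scene ledge in pt [398.252 233.289] dir 63.987312 0.04245844876847285 60 [176 176 176 176 175 171 161 142 117  93  75  64  60  60  59  61  73]
scene ledge out pt [408.802 231.053] dir 63.43189 0.032805634243841954 60 [176 176 176 176 176 175 171 157 132 104  83  78  84  93  97  99 100]
```

```bash
cat > ht.py <<'E'
from ed import *
E={"top":dict(pf=((265,185),(311,199),(281,213)),pn=((251,228),(295,242),(281,213)),lf=((251,178),(261,181),(248,202)),ln=((237,223),(246,226),(248,202)),pi=((265,185),(251,228),(281,213))),
"scene":dict(pf=((343,232),(386,220),(373,245)),pn=((357,270),(403,257),(373,245)),lf=((391,213),(399,212),(404,232)),ln=((407,253.5),(417,251),(404,232)))}
def run(ims,ov={},spans={}):
    R={}
    for n,g in ims.items():
        W={}
        for k,(p,q,i) in {**E[n],**ov.get(n,{})}.items():
            lo,hi=spans.get((n,k),(.2,.8))
            l,r,c,pr=fit(g,p,q,i,lev=.92 if (n,k)==("scene","pn") else None,lo=lo,hi=hi)
            W[k]=[onz(n,*(l[2:]+t*l[:2]),.062)[:2] for t in(-15,0,15)]
        an=[np.arctan2(*(W[k][2]-W[k][0])[::-1])%np.pi for k in("pf","pn")]
        a=np.mean(an); Y=np.array([np.cos(a),np.sin(a)]);X=np.array([Y[1],-Y[0]])
        x={k:W[k][1]@X for k in("pf","pn","lf","ln")}
        # centre of each in y for completeness
        p0=np.array([.56,.13,.062]);o=cal(n)[1][:3,3]; sl=((o-p0)[:2]@X)/(o-p0)[2]
        R[n]=dict(ang=np.degrees(an).round(2),wp=x["pf"]-x["pn"],wl=x["lf"]-x["ln"],mp=(x["pf"]+x["pn"])/2,ml=(x["lf"]+x["ln"])/2,sl=sl)
        r=R[n]; r["dz"]=(r["mp"]-r["ml"])/sl   # apparent x shift -> height of plate below ledge (sign: +)
        print(n,{k:(np.round(v*1000,2) if k[0]in"wmd" else v) for k,v in r.items()})
    return R
if __name__=="__main__":
    run({n:cv2.imread(f"pics/{n}0.png").mean(2) for n in("top","scene")})
E
python3 ht.py
```

```text
top {'ang': array([71.14, 71.64]), 'wp': np.float64(106.64), 'wl': np.float64(110.67), 'mp': np.float64(488.84), 'ml': np.float64(492.5), 'sl': np.float64(-0.19905622219616279), 'dz': np.float64(18.39)}
scene {'ang': array([71.2 , 71.44]), 'wp': np.float64(-103.17), 'wl': np.float64(-111.11), 'mp': np.float64(496.31), 'ml': np.float64(489.21), 'sl': np.float64(0.5426781615050451), 'dz': np.float64(13.08)}
```

Request:
{"fn": "move_arm", "kwargs": {
  "rows": [
    [0,0,0,0,-0.2],
    [0,0,0,0,-0.2],
    [0,0,0,0,-0.2],
    [0,0,20,0,-0.2],
    [0,0,40,0,-0.2],
    [0,0,40,0,-0.2],
    [-5,-45,10,0,-0.2],
    [-5,-48,0,0,-0.2],
    [-5,-48,0,0,-0.2],
    [-5,-48,0,0,-0.2],
    [-5,-48,0,0,-0.2],
    [-5,-48,0,0,-0.2]
  ]
}}

```text
time: 17.95
tool_pos: [0.497, -0.2515, 0.1947]
tool_rot: [-3.141, 0.0, -0.592]
contact_force: [0.4, -0.2, -0.3]
opening: 0.0552
grip_force: 0.0
```

```bash
python3 - <<'E'
from h import *
t=snap("top","pics/top2.png");c=snap("scene","pics/scene2.png")
def cr(im,u,v,w):return cv2.resize(im[v-w:v+w,u-w:u+w],(400,400),interpolation=cv2.INTER_CUBIC)[:,:,::-1]
cv2.imwrite("pics/c5.png",np.hstack([cr(t,285,208,50),cr(c,370,240,50)]))
import ht
ht.run({"top":t.mean(2),"scene":c.mean(2)})
E
```

```text
top {'ang': array([71.01, 70.91]), 'wp': np.float64(108.43), 'wl': np.float64(111.1), 'mp': np.float64(488.85), 'ml': np.float64(489.68), 'sl': np.float64(-0.19789823007453547), 'dz': np.float64(4.2)}
scene {'ang': array([71.  , 71.09]), 'wp': np.float64(-104.39), 'wl': np.float64(-111.21), 'mp': np.float64(488.46), 'ml': np.float64(487.41), 'sl': np.float64(0.5440847136827347), 'dz': np.float64(1.92)}
```

View pics/c5.png

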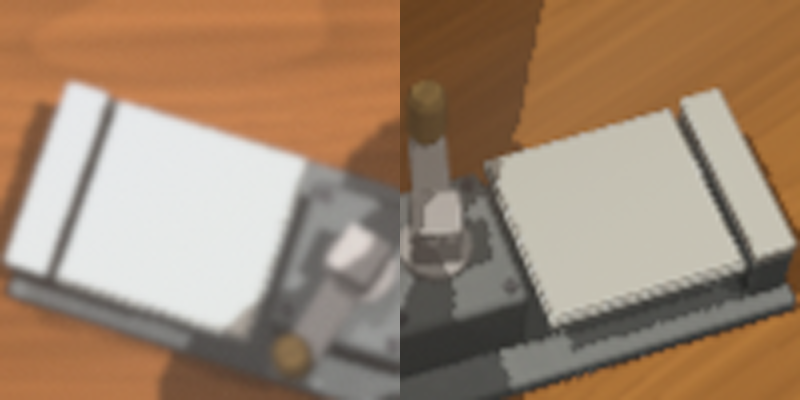

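The c5 crops show a clear view: the plate is now nearly level with the ledge, and the crank sits on the spindle (boss in top crop at (360,255)). I'll use the plate/ledge gap to settle the edge ambiguity.

```bash
python3 - <<'E'
from ed import *
np.set_printoptions(precision=1,suppress=True,linewidth=220)
a=np.radians(71.1);Y=np.array([np.cos(a),np.sin(a)]);X=np.array([Y[1],-Y[0]])
base={"top":dict(pi=((265,185),(251,228),(281,213)),li=((261,183),(246,226),(252,204)),lo=((251,180),(237,223),(248,202)),pf=((265,185),(311,199),(281,213)),pn=((251,228),(295,242),(281,213)),lf=((251,178),(261,181),(248,202)),ln=((237,223),(246,226),(248,202))),
"scene":dict(pi=((386,221),(403,257),(373,245)),li=((391,214),(408,253),(404,232)),lo=((399,213),(417,251),(404,232)),pf=((343,232),(386,220),(373,245)),pn=((357,270),(403,257),(373,245)),lf=((391,213),(399,212),(404,232)),ln=((407,253.5),(417,251),(404,232)))}
for f in("0","2"):
  for n in base:
    g=cv2.imread(f"pics/{n}{f}.png").mean(2);o={}
    for k,(p,q,i) in base[n].items():
      for lev in((None,.92) if (n,k)==("scene","pn") else (None,)):
        l,r,c,pr=fit(g,p,q,i,lev=lev,lo=.2,hi=.8)
        v=Y if k in("pi","li","lo") else X
        # at stand-line reference
        w=onz(n,*l[2:],.062)[:2]-np.array([.5275,.034]); o[k+("" if lev is None else "92")]=w@v*1000
        if k in("pn","ln","pi","li"): print(f,n,k,lev,r.round(3),c,pr)
    print(f,n,{k:round(float(v),2) for k,v in o.items()},"gap",round(o["li"]-o["pi"],2),"ledge w",round(o["lo"]-o["li"],2))
E
```

```text
0 top pi None 0.028 60 [218.  218.  218.1 218.2 218.2 218.  217.1 214.7 209.6 200.1 185.2 164.8 141.  117.4  97.8  86.6  85.9  95.3 112.5 134.7 157.9]
0 top li None 0.04 60 [217.8 217.8 217.9 217.8 217.4 216.1 212.7 205.6 193.5 175.9 154.2 130.5 108.3  91.9  84.   86.7 100.1 121.  145.4 169.1 188.9]
0 top pn None 0.049 60 [217.5 217.6 217.5 217.4 217.3 216.7 215.2 211.7 205.3 194.9 181.1 164.7 146.1 128.4 113.4 104.3 102.1 104.5 108.6 111.9 113.4]
0 top ln None 0.04 60 [216.6 216.8 216.8 216.9 216.6 216.  214.6 210.8 203.3 189.5 170.  145.9 120.8  99.3  84.7  81.1  85.6  94.1 103.1 110.3 115.3]
0 top {'pi': 158.46, 'li': 167.35, 'lo': 192.54, 'pf': 52.57, 'pn': -54.08, 'lf': 57.84, 'ln': -52.8} gap 8.89 ledge w 25.19
0 scene pi None 0.053 57 [176.5 176.5 176.5 176.5 176.5 176.5 176.5 176.5 176.5 176.2 170.6 151.7 120.9  89.2  66.6  58.9  58.7  59.1  59.8  65.2  77.9]
0 scene li None 0.042 60 [176.3 176.3 176.3 176.3 176.4 176.4 176.5 176.3 175.3 171.6 161.7 142.9 117.9  93.6  75.2  64.7  60.8  60.1  59.8  61.7  73.1]
0 scene pn None 0.09 58 [177.  177.  177.  177.  176.9 177.  177.  
[... 1471 characters left out ...]
3 190.3 190.3 190.2 189.1 185.4 175.2 155.7 129.6 103.8  83.5  72.5  76.8  99.2 130.6 161.5 181.7]
2 scene pn None 0.076 58 [190.8 190.8 190.8 190.8 190.9 190.7 186.1 174.  164.1 160.2 152.1 138.1 116.3  89.   71.6  65.   62.2  63.2  67.5  72.2  75.6]
2 scene pn 0.92 0.073 57 [190.8 190.8 190.8 190.8 190.9 190.7 186.1 174.  164.1 160.2 152.1 138.1 116.3  89.   71.6  65.   62.2  63.2  67.5  72.2  75.6]
2 scene ln None 0.041 60 [190.7 190.5 190.4 190.5 190.5 190.5 190.6 190.6 190.7 186.5 172.9 150.7 123.1  96.5  79.   67.7  58.8  53.2  52.1  51.9  51.9]
2 scene {'pi': 156.38, 'li': 163.31, 'lo': 187.99, 'pf': -51.51, 'pn': 58.54, 'pn92': 52.89, 'lf': -55.88, 'ln': 55.32} gap 6.93 ledge w 24.68
```

Request:
{"fn": "move_arm", "kwargs": {
  "rows": [
    [3,28,0,0.1496,-0.2],
    [3,28,0,0.1496,-0.2],
    [3,28,0,0.1496,-0.2],
    [3,28,0,0.1496,-0.2],
    [3,28,0,0.1496,-0.2],
    [3,28,0,0.1496,-0.2],
    [3,28,0,0.1496,-0.2],
    [3,28,0,0.1496,-0.2],
    [3,28,0,0.1496,-0.2],
    [3.5,34,0,0.1496,-0.2],
    [0,0,0,0.1496,-0.2],
    [0,0,0,0.1496,-0.2]
  ]
}}

```text
time: 19.25
tool_pos: [0.5275, 0.038, 0.1945]
tool_rot: [-3.141, -0.0, 1.211]
contact_force: [0.1, -0.8, 1.1]
opening: 0.055
grip_force: 0.0
```

Request:
{"fn": "move_arm", "kwargs": {
  "rows": [
    [0,0,0,0.1496,-0.2],
    [0,0,0,0.1496,-0.2],
    [0,0,0,0.1496,-0.2],
    [0,0,0,0.1496,-0.2],
    [0,0,0,0.1496,-0.2],
    [0,0,0,0.1496,-0.2],
    [0,0,0,0.1496,-0.2],
    [0,0,0,0.1496,-0.2],
    [0,0,0,0.1496,-0.2],
    [0,0,0,0,-0.2]
  ]
}}

```text
time: 20.25
tool_pos: [0.5276, 0.0367, 0.1945]
tool_rot: [3.141, -0.001, 2.55]
contact_force: [0.6, -0.4, 0.3]
opening: 0.0554
grip_force: 0.0
```

Request:
{"fn": "move_arm", "kwargs": {
  "rows": [
    [0,-2,-35,0,-0.2],
    [0,0,-35,0,-0.2],
    [0,0,-25,0,-0.2],
    [0,0,-11,0,-0.2],
    [0,0,-3.5,0,-0.2],
    [0,0,0,0,1],
    [0,0,0,0,1],
    [0,0,0,0,1],
    [0,0,0,0,1],
    [0,0,0,0,1],
    [0,0,0,0,1],
    [0,0,0,0,1]
  ]
}}

```text
time: 21.45
tool_pos: [0.5285, 0.0339, 0.0859]
tool_rot: [3.141, 0.001, 2.547]
contact_force: [-0.5, -0.6, 5.7]
opening: 0.026
grip_force: 20.0
```

Request:
{"fn": "move_arm", "kwargs": {
  "rows": [
    [0,0,0.5,0,1],
    [0,0,0,-0.1,1],
    [0,0,0,-0.14,1],
    [0,0,0,-0.14,1],
    [0,0,0,-0.14,1],
    [0,0,0,0,1]
  ]
}}

```text
time: 22.05
tool_pos: [0.5283, 0.0337, 0.0859]
tool_rot: [3.141, 0.001, 2.026]
contact_force: [1.1, -0.9, 3.0]
opening: 0.0256
grip_force: 20.0
```

Request:
{"fn": "move_arm", "kwargs": {
  "rows": [
    [0,0,0,-0.14,1],
    [0,0,0,-0.14,1],
    [0,0,0,-0.14,1],
    [0,0,0,-0.14,1],
    [0,0,0,-0.14,1],
    [0,0,0,-0.14,1],
    [0,0,0,-0.14,1],
    [0,0,0,-0.07,1],
    [0,0,0,0,1],
    [0,0,0,0,-0.2],
    [0,0,0,0,-0.2],
    [0,0,0,0,-0.2]
  ]
}}

```text
time: 23.25
tool_pos: [0.5279, 0.034, 0.0853]
tool_rot: [-3.141, 0.0, 0.979]
contact_force: [0.4, -0.0, -0.9]
opening: 0.0455
grip_force: 0.0
```

Request:
{"fn": "move_arm", "kwargs": {
  "rows": [
    [0,0,20,0,-0.2],
    [0,0,40,0,-0.2],
    [0,0,40,0,-0.2],
    [-5,-45,10,0,-0.2],
    [-5,-48,0,0,-0.2],
    [-5,-48,0,0,-0.2],
    [-5,-48,0,0,-0.2],
    [-5,-48,0,0,-0.2],
    [-5,-48,0,0,-0.2]
  ]
}}

```text
time: 24.15
tool_pos: [0.4975, -0.2529, 0.1955]
tool_rot: [-3.141, -0.0, 0.979]
contact_force: [0.7, 0.2, -0.4]
opening: 0.0551
grip_force: 0.0
```

```bash
cat > m.py <<'E'
from ed import *
import sys
from scipy.optimize import least_squares
a=np.radians(71.1);Y=np.array([np.cos(a),np.sin(a)]);X=np.array([Y[1],-Y[0]])
base={"top":dict(pi=((265,185),(251,228),(281,213)),li=((261,183),(246,226),(252,204)),lo=((251,180),(237,223),(248,202)),pf=((265,185),(311,199),(281,213)),pn=((251,228),(295,242),(281,213)),lf=((251,178),(261,181),(248,202)),ln=((237,223),(246,226),(248,202))),
"scene":dict(pi=((386,221),(403,257),(373,245)),li=((391,214),(408,253),(404,232)),lo=((399,213),(417,251),(404,232)),pf=((343,232),(386,220),(373,245)),lf=((391,213),(399,212),(404,232)))}
M={}
for f in sys.argv[1:]:
  r={}
  for n in base:
    g=cv2.imread(f"pics/{n}{f}.png").mean(2);o={}
    for k,(p,q,i) in base[n].items():
      l,sd,c,_=fit(g,p,q,i,lo=.2,hi=.8); v=Y if k in("pi","li","lo") else X
      o[k]=(onz(n,*l[2:],.062)[:2]-np.array([.5275,.034]))@v*1000
    r[n]=o
  t,s=r["top"],r["scene"]
  M[f]=np.array([t["pf"]-t["lf"],t["pn"]-t["ln"],s["pf"]-s["lf"],t["li"]-t["pi"]+(t["lo"]-t["li"]-24)/2,s["li"]-s["pi"]+(s["lo"]-s["li"]-24)/2]); print(f,M[f].round(2))
# unknowns: inset i, skew e (angle), dz per picture
fs=list(M)
def res(x):
  i,e=x[:2]; return np.concatenate([M[f]-np.array([-i+e-.199*d,i+e-.199*d,i+e+.543*d,5+i+.157*d,5+i+.30*d]) for f,d in zip(fs,x[2:])])
s=least_squares(res,np.r_[1.,0,[5.]*len(fs)]);print("inset,skew,dz",s.x.round(2));print(s.fun.reshape(len(fs),-1).round(2))
E
python3 - <<'E'
from h import *
snap("top","pics/top3.png");snap("scene","pics/scene3.png");s=monitor.observe();print(s["tool_pos"],s["tool_rot"],s["time"])
E
python3 m.py 0 2 3
```

```text
[ 0.49701534 -0.25661139  0.19510351] [3.14059763e+00 1.65871499e-03 9.72631234e-01] 24.25
0 [-5.27 -1.29 11.37  9.49 11.5 ]
2 [-2.35  0.35  4.38  7.51  7.27]
3 [-1.39  0.58  1.95  7.03  6.09]
inset,skew,dz [ 1.43  0.07 17.79  4.93  0.87]
[[-0.36  0.76  0.21  0.26 -0.26]
 [-0.01 -0.17  0.2   0.3  -0.64]
 [ 0.14 -0.74 -0.03  0.47 -0.6 ]]
```

Request:
{"fn": "move_arm", "kwargs": {
  "rows": [
    [5,48,0,0,-0.2],
    [5,48,0,0,-0.2],
    [5,48,0,0,-0.2],
    [5,48,0,0,-0.2],
    [5,48,0,0,-0.2],
    [5,46,0,0,-0.2],
    [0,0,0,0,-0.2],
    [0,0,0,0,-0.2]
  ]
}}

```text
time: 25.05
tool_pos: [0.5277, 0.0363, 0.1954]
tool_rot: [-3.141, 0.001, 0.981]
contact_force: [-0.2, -0.7, 0.1]
opening: 0.055
grip_force: 0.0
```

Request:
{"fn": "move_arm", "kwargs": {
  "rows": [
    [0,-1.8,-35,0,-0.2],
    [0,0,-35,0,-0.2],
    [0,0,-25,0,-0.2],
    [0,0,-11,0,-0.2],
    [0,0,-3.5,0,-0.2],
    [0,0,0,0,1],
    [0,0,0,0,1],
    [0,0,0,0,1],
    [0,0,0,0,1],
    [0,0,0,0,1],
    [0,0,0,0,1],
    [0,0,0,0,1]
  ]
}}

```text
time: 26.25
tool_pos: [0.5274, 0.0336, 0.0868]
tool_rot: [-3.141, 0.0, 0.978]
contact_force: [-3.8, 1.6, 5.7]
opening: 0.0258
grip_force: 20.0
```

Request:
{"fn": "move_arm", "kwargs": {
  "rows": [
    [0,0,0,-0.08,1],
    [0,0,0,-0.1,1],
    [0,0,0,-0.1,1],
    [0,0,0,-0.1,1],
    [0,0,0,0,1],
    [0,0,0,0,1]
  ]
}}

```text
time: 26.85
tool_pos: [0.5272, 0.0338, 0.0869]
tool_rot: [-3.14, 0.001, 0.598]
contact_force: [-5.0, 2.5, 7.3]
opening: 0.0256
grip_force: 20.0
```

Request:
{"fn": "move_arm", "kwargs": {
  "rows": [
    [-0.5,0.3,0,0.04,1],
    [0,0,0,0,1],
    [0,0,2,0,1],
    [0,0,3,0,1],
    [0,0,3,0,1]
  ],
  "newtons": 40
}}

```text
time: 27.35
tool_pos: [0.5272, 0.0336, 0.0939]
tool_rot: [-3.141, 0.001, 0.637]
contact_force: [0.0, 1.4, -3.7]
opening: 0.0257
grip_force: 40.0
```

Request:
{"fn": "move_arm", "kwargs": {
  "rows": [
    [0,0,4,0,1],
    [0,0,4,0,1],
    [0,0,4,0,1],
    [0,0,6,0,1],
    [0,0,30,0,1],
    [0,0,30,0,1],
    [0,-30,0,0,1],
    [-5,-45,0,0,1],
    [-10,-45,0,0,1],
    [-12,-45,0,0,1],
    [-15,-45,0,0,1],
    [-15,-45,0,0,1]
  ]
}}

```text
time: 28.55
tool_pos: [0.4699, -0.2236, 0.1728]
tool_rot: [3.14, -0.0, 0.637]
contact_force: [0.8, -0.2, -2.0]
opening: 0.026
grip_force: 40.0
```

```bash
python3 - <<'E'
from h import *
t=snap("top","pics/top4.png");c=snap("scene","pics/scene4.png")
print(np.mean([onz("top",u,v,.004) for u,v in((411,229),(494,214),(517,297),(432,313))],0))
s=monitor.observe();print(s["tool_pos"],s["time"],s["opening"],s["grip_force"])
def cr(im,u,v,w):return cv2.resize(im[v-w:v+w,u-w:u+w],(400,400),interpolation=cv2.INTER_CUBIC)[:,:,::-1]
cv2.imwrite("pics/c6.png",np.hstack([cr(t,285,208,50),cr(c,375,240,50)]))
E
python3 m.py 0 2 3 4
```

```text
[ 0.4505827  -0.28214674  0.004     ]
[ 0.46904065 -0.22716472  0.17277084] 28.65 0.02552746266641284 39.95069593016524
0 [-5.27 -1.29 11.37  9.49 11.5 ]
2 [-2.35  0.35  4.38  7.51  7.27]
3 [-1.39  0.58  1.95  7.03  6.09]
4 [-1.15  0.75  1.35  6.88  5.81]
inset,skew,dz [ 1.35  0.03 17.97  5.11  1.05  0.  ]
[[-0.38  0.91  0.23  0.32 -0.23]
 [-0.02 -0.01  0.22  0.36 -0.61]
 [ 0.13 -0.59 -0.    0.52 -0.57]
 [ 0.17 -0.63 -0.03  0.54 -0.54]]
```

View pics/c6.png

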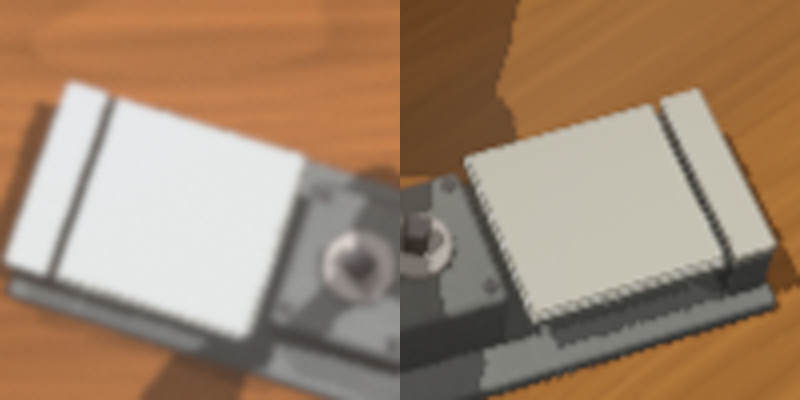

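The crops show the plate's white top flush with the ledge (measured step about 0 mm) and the spindle bare. Now I lay the crank on the mat.

Request:
{"fn": "move_arm", "kwargs": {
  "rows": [
    [-15,-32,-10,0,1],
    [-15,-32,-35,0,1],
    [0,0,-40,0,1],
    [0,0,-35,0,1],
    [0,0,-20,0,1],
    [0,0,-10,0,1],
    [0,0,-4,0,1],
    [0,0,0,0,1],
    [0,0,0,0,1]
  ]
}}

```text
time: 29.55
tool_pos: [0.4414, -0.2861, 0.0194]
tool_rot: [3.139, -0.0, 0.638]
contact_force: [0.7, -0.9, -2.1]
opening: 0.0257
grip_force: 40.0
```

Request:
{"fn": "move_arm", "kwargs": {
  "rows": [
    [0,0,-2,0,1],
    [0,0,-1.5,0,1],
    [0,0,-1,0,1],
    [0,0,-1,0,1],
    [0,0,0,0,1]
  ]
}}

```text
time: 30.05
tool_pos: [0.4405, -0.2858, 0.0131]
tool_rot: [3.141, 0.0, 0.637]
contact_force: [-2.8, -0.7, 3.4]
opening: 0.0259
grip_force: 40.0
```

Contact was soft at the expected height, so I release and back away.

Request:
{"fn": "move_arm", "kwargs": {
  "rows": [
    [0,0,0,0,0.2],
    [0,0,0,0,0],
    [0,0,0,0,-0.3],
    [0,0,0,0,-0.3],
    [0,0,15,0,-0.3],
    [0,0,40,0,-0.3],
    [0,0,50,0,-0.3],
    [0,0,40,0,-0.3],
    [-5,45,10,0,-0.3],
    [-5,45,10,0,-0.3],
    [0,0,0,0,-0.3],
    [0,0,0,0,-0.3]
  ]
}}

```text
time: 31.25
tool_pos: [0.4308, -0.195, 0.1782]
tool_rot: [3.14, -0.0, 0.639]
contact_force: [0.1, 0.1, -0.7]
opening: 0.0595
grip_force: 0.0
```

```bash
python3 - <<'E'
from h import *
t=snap("top","pics/top5.png");c=snap("scene","pics/scene5.png")
s=monitor.observe();print(s["tool_pos"],s["time"],s["opening"],s["contact_force"])
cv2.imwrite("pics/c7.png",c[180:460,60:460,::-1])
E
cp pics/top5.png /tmp/; python3 m.py 0 2 3 4 
```

```text
[ 0.43073212 -0.19622363  0.17749644] 31.35 0.05967029493533683 [ 0.70146632 -0.01440194 -0.3578428 ]
0 [-5.27 -1.29 11.37  9.49 11.5 ]
2 [-2.35  0.35  4.38  7.51  7.27]
3 [-1.39  0.58  1.95  7.03  6.09]
4 [-1.15  0.75  1.35  6.88  5.81]
inset,skew,dz [ 1.35  0.03 17.97  5.11  1.05  0.  ]
[[-0.38  0.91  0.23  0.32 -0.23]
 [-0.02 -0.01  0.22  0.36 -0.61]
 [ 0.13 -0.59 -0.    0.52 -0.57]
 [ 0.17 -0.63 -0.03  0.54 -0.54]]
```

View pics/c7.png

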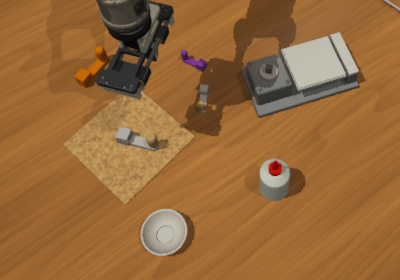

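The crank lies on the mat handle up (boss (125,136), handle (153,141) in the crop). The plate looks flush, and the bottle, dish and look-alikes are undisturbed.

```bash
python3 -c "
from cell import workorder
print(workorder.hand_in())"
```

```text
the job is handed in; nothing more can be done
None
```

I raised the plate flush with the ledge (camera-measured step about 0 mm, good to roughly ±1 mm), laid the crank back on the cork mat handle up, and handed the job in at about 31 s; no verdict came back.

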